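Dress the arbor of the imprinting head

ROBOT

A 6-joint arm with a two-finger parallel gripper is mounted at the origin on the work surface. World frame = base frame: x ahead of the robot, y to its left, z up, the work surface at z = 0. Lengths are in m, angles in rad, forces in N, time in s.
With the tool pointing down it reaches from about 0.35 to 0.975 m from the base axis. Payload 4.9 kg.
Tool frame: the origin (TCP) lies between the finger pads; the fingertips stand 14 mm ahead of it and the grasp point (between the pads) lies 5 mm behind it (manip.tcp_to_tips is the distance from the TCP to the fingertips, in m); z points along the fingers, y is the line along which they close (so a half turn about z gives the same grasp; the last joint's range is limited). The gripper opens to 85 mm and grips with 20 to 120 N. Pads are 22 mm wide; open, the fingers measure 114 mm over their backs; the gripper's body (76 mm by 85 mm) begins 54 mm behind the grasp point. The pads swing forward as they close: fully open they stand 13 mm farther back than shut.
Start: joints at [1.196, 0.053, 1.613, -0, 1.476, -0.119], TCP at [0.158, 0.605, 0.245] pointing down, gripper open.
Joint ranges: [-3.01, 3.01], [-1.01, 2.22], [0.06, 2.58], [-1.02, 4.17], [0.09, 2.62], [-3.14, 3.14]. Speed limits (rad/s): [2.57, 2.57, 3.14, 3.14, 3.14, 3.14].

INTERFACE

Orientations are given as a unit quaternion [w, x, y, z].
In Python, from plant import manip gives the robot as it stands.
- The arm moves only by the tool servo_tool, never from a script. Its argument "moves" is a list that holds one entry, the list of rows, each a list of 7 numbers: the shift along the tool's x, y, z in mm, then the turn, a rotation vector about the tool's x, y, z in degrees, then the finger opening in mm, from 0 to 85.4. In form: [[[x, y, z, ax, ay, az, fingers], ...]]. A call has 1 to 12 rows; each row shifts and turns the commanded pose from where the row before left it, along the tool's axes as they then stand; what a row does not reach is not made up. A row lasts 1/8 s, in which the tool goes at most 62.5 mm and 10.7 degrees, less where a joint would pass 70% of its speed; a pose out of reach is approached as far as the arm can. A call with a gripper value outside its range is refused whole. The fingers move at their own pace and stop on an object; the grip force is fixed at half the most. Time passes only in rows, so rows that do not move let the fingers close. It gives the time, the measured TCP pose, the force, the opening and the grip force at its end, in the units of the state.
- manip.state(): the state, without advancing time (a new reading comes with each control period).
- manip.grab_frame(name): name is "side" or "top"; returns a dict with "image" (480x640x3 uint8, blue, green, red), "mtx" (3x3 intrinsics, pixels), "eye" and "rotation" of the camera in the world. Camera axes: x right, y down, z forward; pixel columns grow to the right and rows downward; lengths in m; the calibration is good to about 2 mm. A picture is of the moment at which its call begins. There is no depth.
- manip.job_done(): hands the job in; it is judged then, once.
The state is a dict: "time": time; "joint_pos": joint angles; "joint_vel": joint speeds; "joint_efforts": joint torques, N m; "tool_pos": TCP position; "tool_rot": TCP orientation; "contact_force": force on the tool from outside, world axes, zero at the start; "ft_torque": the same for the moment, N m; "gripper_width": opening from 0.0 (shut) to 1.0 (fully open); "grasp_force": force on a finger pad.
Only numpy, scipy, OpenCV 4.12 (cv2) and the standard library are available. Lean on these libraries where they do the work, as an engineer would, in place of code of your own. Each camera call takes 0.05 s, during which the arm holds its last target. There are 200 camera calls.

TASK

Dress the imprinting head for the next job: slide the brass die block onto its horizontal arbor, then the plain steel spacer block, then fit the end cap, pressing it over the spring catch until the whole stack sits tight, with no gaps, fully home against the set collar, and let go. Push gently, by feel: enough to get the cap past the catch and close the gaps, never hard. Leave the tray, the tin and the brush where they are.

Things in the scene. Friction and masses are not known exactly. Their poses are not given: they have to be found in the camera images.
- arbor_tip (a point): Middle of the free end of the arbor, a fixed level steel rod, axis 90 mm above the table. Its frame turns with the head: +y points along the rod inward, from tip to head; z is up. First 39 mm: spigot 9 mm in diameter (the end tapers to 5 mm over 4 mm); then a 4 mm cone widens to the main rod, 14 mm in diameter, which ends at the head's post, 142 mm from the tip.
- arbor_root (a point): Point on the rod's axis at the head's post, 142 mm inward from arbor_tip. Before it a set collar, 38 mm in diameter, is fixed on the rod; its front face (slightly springy, about 12 N/mm) is 100 to 124 mm from the tip, set differently each time. Its place is NOT measured: find it by feel. Die + spacer home against it end 14 to 38 mm from the tip.
- spigot_catch (a point): Highest point of the spring catch on top of the spigot, 11 mm inward from the tip, 7 mm above the axis (free). It is a ramp from 2 to 12 mm from the tip and gives downward under 2 to 4 N. It clears the bores of die and spacer but rubs in the cap's bore: pushing the cap over it takes about 3 to 7 N all the way home, and the cap then stays put.
- head: Low grey and green imprinting head, fixed to the table, that carries rod, catch, collar and ring; 112 mm high, post 70 mm wide. Origin on the table under the rod's axis, 152 mm inward from the tip; axes as arbor_tip. Its 12 mm high base plate begins 20 mm in front of the origin, so under the outer 132 mm of the rod there is only the table.
- ring (a joint): Brass ring (27 mm in diameter) around the rod in the collar's front face, on a very light spring (about 0.3 N). It stands 6 mm proud of the collar at 0 and is flush with the collar's face at 0.006 m, when the die block is fully home against the collar.
- die_mid (a point): Centre of the loose brass die block: 44 x 44 mm square, 26 mm long along its bore, 250 g, low raised ornament (1 mm) on top. The through bore, 17.5 mm in diameter, runs along the block's y axis through its centre. Stands on the table on a flat side, centre 22 mm up.
- spacer_mid (a point): Centre of the loose plain steel spacer block: 36 x 36 mm square, 60 mm long along its bore, 300 g. The through bore, 17.5 mm in diameter, runs along its y axis through its centre. Stands on a flat side, centre 18 mm up.
- cap_mid (a point): Centre of the square body of the loose steel end cap: 32 x 32 mm square, 46 mm long along its bore, 120 g. The blind bore, 11 mm in diameter and 41 mm deep, opens at the +y end and runs along its y axis; the closed -y end carries a round knob 22 mm in diameter and 6 mm long. Stands on a flat side, centre 16 mm up.
- die: The die block; origin in the middle of its underside, axes as die_mid.
- spacer: The spacer block; origin in the middle of its underside, axes as spacer_mid.
- cap: The end cap; origin in the middle of the underside of its square body, axes as cap_mid.
- tray: Bystander: open wooden tray 70 x 190 x 30 mm, origin under its middle.
- tin: Bystander: round tin 60 mm in diameter, 50 mm high, origin under its middle.
- brush: Bystander: flat brush with a wooden handle, 200 mm long along its x axis, 20 mm high, origin under its middle.

How it is judged:
By the outcome, as a careful person would: the job done as asked, in the order asked, and still so for the second after the job is handed in, with the robot touching nothing.
It also fails if it takes over 72 s, if anything falls off the work surface, if the arm or the gripper's body presses on something with over 40 N, if the wrist force passes 120 N, or if a joint passes its speed limit or range.

## Working session

There is one attempt and no reset: what is moved stays moved. The work goes in short steps, Python scripts to look and compute and a tool call to move; the robot and the scene stay as the last step left them, time stands still between calls to the robot, and variables do not carry over. Pictures are saved under pics/ and viewed, at most 10 in all, crops included, and the job is handed in when it is done.

Besides the shell and the picture viewer there is one more tool, called after ">>>" by a JSON object that holds its "fn" and its "kwargs". servo_tool: Moves the arm, as the interface text tells. Its arguments: {"type":"object","properties":{"moves":{"type":"array"}},"required":["moves"]}

```bash
mkdir -p pics; ls; python3 - <<'E'
from plant import manip
import cv2
for n in("top","side"):
    f=manip.grab_frame(n); cv2.imwrite(f"pics/{n}0.png",f["image"]); print(n,f["mtx"].tolist(),f["eye"],f["rotation"].tolist())
print(manip.state())
E
```

```text
pics
top [[526.4788632726708, 0.0, 312.62933179484855], [0.0, 526.4788632726708, 233.1097680360994], [0.0, 0.0, 1.0]] [ 0.40660266 -0.02489013  1.08410832] [0.049440908320060484, -0.6978347192409803, 0.7126956323333005, -0.0514513057111928]
side [[550.7185853208034, 0.0, 324.75304292217925], [0.0, 550.7185853208034, 256.0642848030401], [0.0, 0.0, 1.0]] [0.34072674 0.63773787 0.66772442] [0.07206717350108638, -0.15216587631981107, 0.8888209422900845, -0.42620323923447]
{'time': 0.1, 'joint_pos': array([ 1.19599698e+00,  5.32973170e-02,  1.61416971e+00,  1.61068682e-05,
        1.47596333e+00, -1.19000928e-01]), 'joint_vel': array([ 0.00114136, -0.00157063, -0.00257447, -0.00092855,  0.00067826,
       -0.00106454]), 'joint_efforts': array([ 1.12629827e-03, -3.94908285e+01, -3.71361315e+01, -9.27168298e-05,
        4.00213306e-03,  4.02808070e-06]), 'tool_pos': array([0.15793576, 0.60416516, 0.24417412]), 'tool_rot': array([-2.32340570e-04,  1.27551501e-01,  9.91831523e-01, -8.89029734e-04]), 'contact_force': array([0.34342182, 0.12630471, 0.53456911]), 'ft_torque': array([0.0306569 , 0.0421871 , 0.04377286]), 'grasp_force': 0.0, 'gripper_width': 1.0022701566311019}
```

View pics/top0.png

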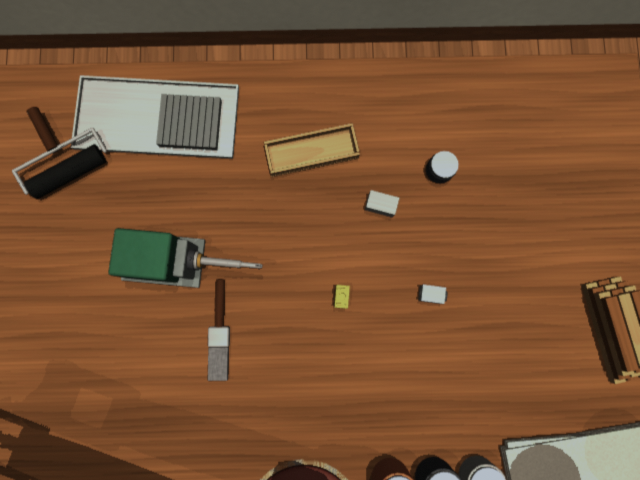

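View pics/side0.png

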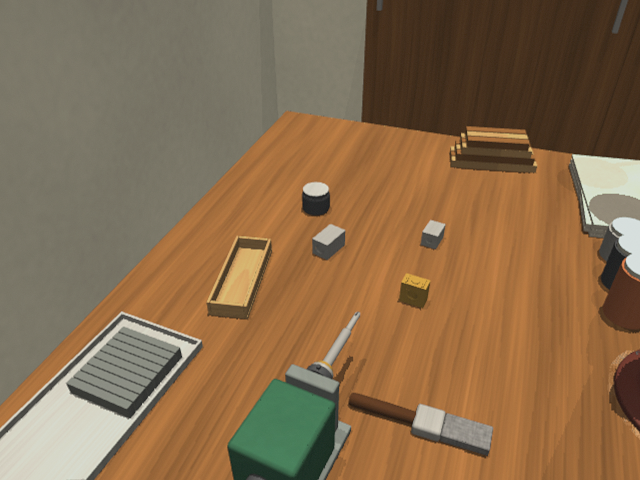

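The top view shows the head at about (150,255) with the rod tip at (261,266), the die at (342,297), the spacer at (382,203) and the cap at (433,294). The tray, tin and brush stand clear. I'll take closer crops next.

```bash
python3 - <<'E'
import cv2,numpy as np
t=cv2.imread("pics/top0.png"); s=cv2.imread("pics/side0.png")
def c(im,x,y,w,h,k): return cv2.resize(im[y:y+h,x:x+w],None,fx=k,fy=k,interpolation=cv2.INTER_CUBIC)
# top: rod 160..270x235..295 ; blocks
a=c(t,170,235,100,50,4); b=c(t,325,275,40,50,6)
d=c(t,360,183,45,40,6); e=c(t,412,275,45,40,6)
o=np.zeros((600,800,3),np.uint8)
o[0:200,0:400]=a; o[0:300,400:640]=b; o[200:440,0:270]=d; o[300:540,400:670]=e
cv2.imwrite("pics/crop_t.png",o)
o=np.zeros((600,800,3),np.uint8)
o[0:400,0:320]=c(s,290,300,80,100,4); o[0:240,320:560]=c(s,395,265,40,40,6); o[240:480,320:560]=c(s,308,220,40,40,6)
o[0:240,560:800]=c(s,412,212,40,40,6)
cv2.imwrite("pics/crop_s.png",o)
E
```

```text
(no output)
```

View pics/crop_t.png

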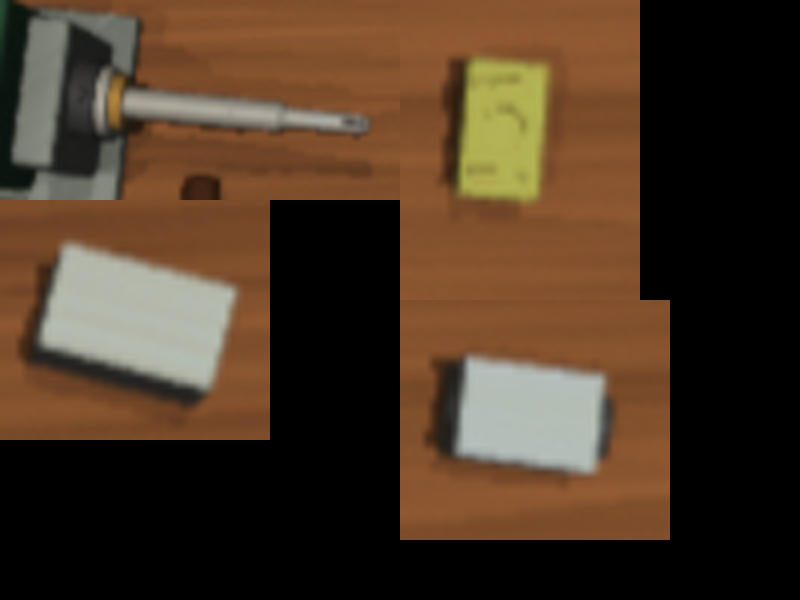

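View pics/crop_s.png

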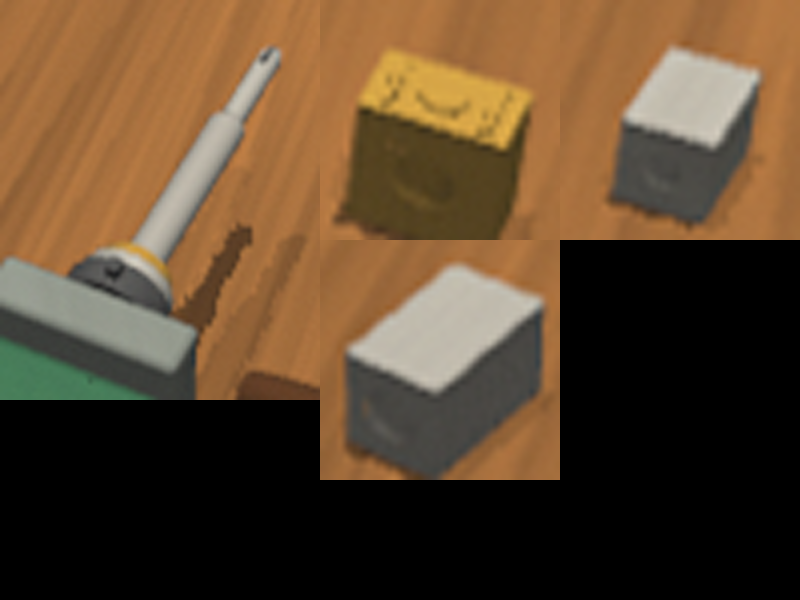

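Crops: in the top view the die corners are sharp, the cap's knob points right (away from the head) and its bore faces the head, and the rod tip is at crop (367,125). The side view shows the matching top-face corners. Next I'll fit the poses.

```bash
cat > h.py <<'E'
import numpy as np
from scipy.spatial.transform import Rotation as R
from plant import manip
def q2R(q): return R.from_quat(q,scalar_first=True).as_matrix()
CAM={"top":(np.array([[526.4788632726708,0,312.62933179484855],[0,526.4788632726708,233.1097680360994],[0,0,1.]]),np.array([0.40660266,-0.02489013,1.08410832]),q2R([0.049440908320060484,-0.6978347192409803,0.7126956323333005,-0.0514513057111928])),
"side":(np.array([[550.7185853208034,0,324.75304292217925],[0,550.7185853208034,256.0642848030401],[0,0,1.]]),np.array([0.34072674,0.63773787,0.66772442]),q2R([0.07206717350108638,-0.15216587631981107,0.8888209422900845,-0.42620323923447]))}
def ray(n,px,z):
    K,e,Q=CAM[n]; d=Q@np.linalg.inv(K)@[px[0],px[1],1]; return e+d*(z-e[2])/d[2]
def plan(xyz,head):
    """tool-frame shift (mm) after turn about tool z (deg) to TCP xyz, tool y heading head (deg)"""
    s=manip.state(); M=q2R(s["tool_rot"]); h=np.degrees(np.arctan2(M[1,1],M[0,1]))
    dz=(head-h+180)%360-180
    c,n=np.cos(np.radians(head)),np.sin(np.radians(head))
    T=np.array([[-n,c,0],[c,n,0],[0,0,-1.]]).T  # columns x,y,z
    T=np.stack([np.array([-n,c,0.]),np.array([c,n,0.]),np.array([0,0,-1.])],1)
    if np.linalg.det(T)<0: T[:,0]*=-1
    d=(np.array(xyz)-s["tool_pos"])*1000
    print("t",s["time"],"tcp",s["tool_pos"].round(4),"head",h.round(2),"tilt",(M[:,2]).round(4),"F",s["contact_force"].round(1),"w",s["gripper_width"].round(3),"g",round(s["grasp_force"],1))
    print("turn tz",round(-dz,2),"then shift",(T.T@d).round(1),"shift in present axes",(M.T@d).round(1))
E
python3 - <<'E'
from h import *
def src(p,org,off,k): return ((np.array(p)-org+.5)/k-.5+off)
B={"die":(.044,.026,.044,([(467,57),(550,65),(540,201),(458,193)],(400,0),(325,275)),([(387,50),(532,95),(505,152),(358,108)],(320,0),(395,265))),
"spacer":(.036,.06,.036,([(63,243),(237,290),(211,390),(38,345)],(0,200),(360,183)),([(458,265),(543,303),(436,391),(348,350)],(320,240),(308,220))),
"cap":(.032,.046,.032,([(465,356),(606,374),(597,473),(455,456)],(400,300),(412,275)),([(672,47),(760,73),(715,148),(623,118)],(560,0),(412,212)))}
for n,(w,l,h,t,s) in B.items():
    for cam,(ps,o,f) in (("top",t),("side",s)):
        P=np.array([ray(cam,src(p,o,f,6),h)[:2] for p in ps]); c=P.mean(0)
        e=[P[1]-P[0],P[2]-P[1],P[3]-P[2],P[0]-P[3]]; L=[np.linalg.norm(v).round(4) for v in e]
        a=[np.degrees(np.arctan2(v[1],v[0])).round(1)%180 for v in e]
        print(n,cam,c.round(4),L,a)
for cam,ps in (("top",[(367,125),(281,117),(130,104)]),("side",[(273,53),(229,118),(158,235)])):
    o=(170,235) if cam=="top" else (290,300)
    P=np.array([ray(cam,src(p,(0,0),o,4),.09) for p in ps]); d=P[-1]-P[0]
    print(cam,P.round(4).tolist(),np.degrees(np.arctan2(d[1],d[0])),np.linalg.norm(P-P[0],axis=1))
E
```

```text
die top [ 0.4302 -0.0842] [np.float64(0.0273), np.float64(0.0443), np.float64(0.0268), np.float64(0.0443)] [np.float64(83.3), np.float64(174.0), np.float64(83.3), np.float64(174.6)]
die side [ 0.4283 -0.0815] [np.float64(0.0439), np.float64(0.0266), np.float64(0.0433), np.float64(0.0277)] [np.float64(172.7), np.float64(84.6), np.float64(174.1), np.float64(85.7)]
spacer top [ 0.6179 -0.1724] [np.float64(0.0609), np.float64(0.0357), np.float64(0.0601), np.float64(0.0363)] [np.float64(73.3), np.float64(163.2), np.float64(73.9), np.float64(164.5)]
spacer side [ 0.6161 -0.171 ] [np.float64(0.0346), np.float64(0.0584), np.float64(0.0352), np.float64(0.0586)] [np.float64(161.7), np.float64(72.7), np.float64(162.0), np.float64(72.2)]
cap top [ 0.4312 -0.2668] [np.float64(0.047), np.float64(0.0328), np.float64(0.0471), np.float64(0.0332)] [np.float64(81.5), np.float64(171.5), np.float64(82.0), np.float64(171.4)]
cap side [ 0.4298 -0.2653] [np.float64(0.0308), np.float64(0.0469), np.float64(0.0318), np.float64(0.0459)] [np.float64(170.4), np.float64(82.0), np.float64(168.7), np.float64(80.8)]
top [[0.489, 0.069, 0.09], [0.4936, 0.1096, 0.09], [0.5013, 0.181, 0.09]] 83.72865616819841 [0.         0.04088774 0.11271578]
side [[0.4875, 0.0697, 0.09], [0.4929, 0.1067, 0.09], [0.4992, 0.1668, 0.09]] 83.13685426213445 [0.         0.03736601 0.09773094]
```

```bash
python3 -c "
from h import *
plan([.4293,-.083,.12],-6)"
```

```text
Traceback (most recent call last):
  File "h.py", line 18, in plan
    print("t",s["time"],"tcp",s["tool_pos"].round(4),"head",h.round(2),"tilt",(M[:,2]).round(4),"F",s["contact_force"].round(1),"w",s["gripper_width"].round(3),"g",round(s["grasp_force"],1))
                                                                                                                                    ^^^^^^^^^^^^^^^^^^^^^^^^
AttributeError: 'float' object has no attribute 'round'
```

>>> {"fn": "servo_tool", "kwargs": {"moves": [[[0,0,0,0,0,10.2,85],[0,0,0,0,0,10.2,85],[0,0,0,0,0,10.2,85],[0,0,0,0,0,10.2,85],[0,0,0,0,0,10.2,85],[0,0,0,0,0,10.2,85],[0,0,0,0,0,10.2,85],[0,0,0,0,0,10.2,85]]]}}

```text
time: 1.1
tool_pos: [0.158, 0.6043, 0.2445]
tool_rot: [0.0, 0.747, 0.665, -0.001]
contact_force: [-0.1, -0.6, -0.4]
gripper_width: 0.996
grasp_force: 0.0
```

```bash
python3 -c "
from h import *
plan([.4293,-.083,.12],-6)"
```

```text
Traceback (most recent call last):
  File "h.py", line 18, in plan
    print("t",s["time"],"tcp",s["tool_pos"].round(4),"head",h.round(2),"tilt",(M[:,2]).round(4),"F",s["contact_force"].round(1),"w",s["gripper_width"].round(3),"g",round(s["grasp_force"],1))
                                                                                                                                    ^^^^^^^^^^^^^^^^^^^^^^^^
AttributeError: 'float' object has no attribute 'round'
```

```bash
sed -i 's/s\["gripper_width"\].round(3)/round(s["gripper_width"],3)/' h.py; python3 -c "
from h import *
plan([.4293,-.083,.12],-6)"
```

```text
t 1.1 tcp [0.158  0.6043 0.2445] head -6.59 tilt [-4.0e-04 -1.2e-03 -1.0e+00] F [-0.1 -0.6 -0.4] w 0.996 g 0.0
turn tz -0.59 then shift [-655.2  341.7  124.5] shift in present axes [-651.5  348.4  125.2]
```

>>> {"fn": "servo_tool", "kwargs": {"moves": [[[-50,27,0,0,0,0,75],[-50,27,0,0,0,0,75],[-50,27,0,0,0,0,75],[-50,27,0,0,0,0,75],[-50,27,0,0,0,0,75],[-50,27,0,0,0,0,75],[-50,27,0,0,0,0,75],[-50,27,0,0,0,0,75],[-50,27,0,0,0,0,75],[-50,27,0,0,0,0,75],[-50,27,0,0,0,0,75],[-50,27,0,0,0,0,75]]]}}

```text
time: 2.6
tool_pos: [0.415, -0.029, 0.2451]
tool_rot: [0.0, 0.745, 0.667, 0.0]
contact_force: [1.1, -0.6, 0.0]
gripper_width: 0.879
grasp_force: 0.0
```

```bash
python3 -c "
from h import *
plan([.4293,-.083,.12],-6)"
```

```text
t 2.6 tcp [ 0.415  -0.029   0.2451] head -6.29 tilt [ 4.e-04  2.e-04 -1.e+00] F [ 1.1 -0.6  0. ] w 0.879 g 0.0
turn tz -0.29 then shift [-52.2  19.9 125.1] shift in present axes [-52.1  20.1 125.1]
```

>>> {"fn": "servo_tool", "kwargs": {"moves": [[[-26,10,50,0,0,-0.3,75],[-26,10,50,0,0,0,75],[0,0,50,0,0,0,75],[0,0,50,0,0,0,75],[0,0,27,0,0,0,75],[0,0,0,0,0,0,75],[0,0,0,0,0,0,40],[0,0,0,0,0,0,40],[0,0,0,0,0,0,40],[0,0,0,0,0,0,40]]]}}

```text
time: 3.85
tool_pos: [0.431, -0.0815, 0.0204]
tool_rot: [0.002, 0.743, 0.669, 0.001]
contact_force: [1.0, 0.7, 6.3]
gripper_width: 0.508
grasp_force: 61.8
```

```bash
python3 -c "
from h import *
plan([.4293,-.083,.018],-6)"
```

```text
t 3.85 tcp [ 0.431  -0.0815  0.0204] head -5.95 tilt [ 0.0038 -0.0014 -1.    ] F [1.  0.7 6.3] w 0.508 g 61.8
turn tz 0.05 then shift [-1.6 -1.5  2.4] shift in present axes [-1.6 -1.5  2.4]
```

>>> {"fn": "servo_tool", "kwargs": {"moves": [[[0,0,-20,0,0,0,40],[0,0,-40,0,0,0.5,40],[30,10,-10,0,0,0,40],[30,11,0,0,0,0,40],[30,10,0,0,0,0,40],[26,10,0,0,0,0,40],[0,0,0,0,0,0,40],[0,0,0,0,0,0,40]]]}}

```text
time: 4.85
tool_pos: [0.4823, 0.0295, 0.0879]
tool_rot: [-0.0, 0.746, 0.666, -0.001]
contact_force: [0.0, -0.6, -2.4]
gripper_width: 0.505
grasp_force: 61.7
```

```bash
python3 - <<'E'
from h import *
import cv2
plan([.4838,.0296,.0884],-6.5)
o=np.zeros((520,800,3),np.uint8)
f=manip.grab_frame("top")["image"][200:300,200:360]; o[:400,:400]=cv2.resize(f,None,fx=4,fy=4,interpolation=2)[:400,:400]
f=manip.grab_frame("side")["image"][250:380,300:400]; o[:520,400:800]=cv2.resize(f,None,fx=4,fy=4,interpolation=2)
cv2.imwrite("pics/a.png",o)
E
```

```text
t 4.85 tcp [0.4823 0.0295 0.0879] head -6.44 tilt [-1.2e-03 -3.0e-04 -1.0e+00] F [ 0.  -0.6 -2.4] w 0.505 g 61.7
turn tz 0.06 then shift [ 0.2  1.5 -0.5] shift in present axes [ 0.2  1.5 -0.5]
```

View pics/a.png

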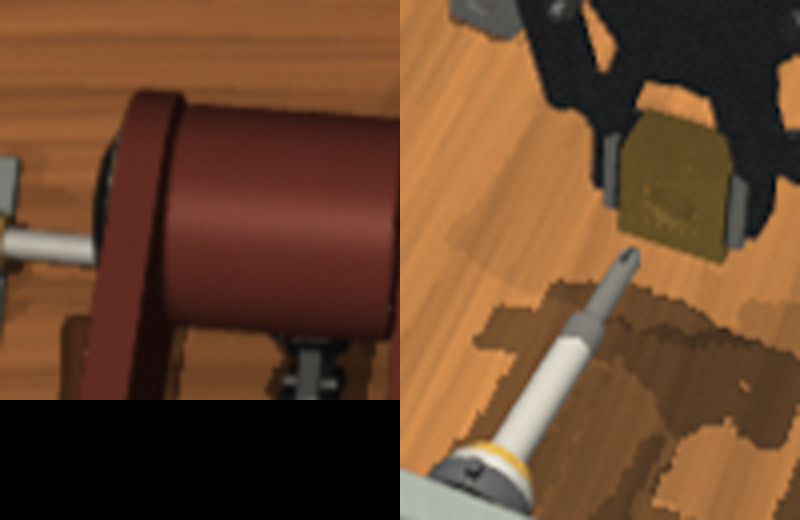

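The side view shows the die held level, its face centre near crop (678,185), in line with the rod tip at (632,255). I'll slide it on.

>>> {"fn": "servo_tool", "kwargs": {"moves": [[[0,1.5,-0.5,0,0,0,40],[10,0,0,0,0,0,40],[10,0,0,0,0,0,40],[10,0,0,0,0,0,40],[10,0,0,0,0,0,40],[10,0,0,0,0,0,40],[10,0,0,0,0,0,40],[0,0,0,0,0,0,40]]]}}

```text
time: 5.95
tool_pos: [0.4912, 0.0899, 0.0888]
tool_rot: [0.0, 0.745, 0.667, -0.0]
contact_force: [0.5, -0.2, -1.9]
gripper_width: 0.508
grasp_force: 61.7
```

```bash
python3 - <<'E'
from h import *
import cv2
u=np.array([np.cos(np.radians(83.5)),np.sin(np.radians(83.5))])
p=np.array([.4883,.0693])+.02*u
plan([*p,.0884],-6.5)
print(manip.state()["ft_torque"])
f=manip.grab_frame("side")["image"][270:380,300:400]
cv2.imwrite("pics/b.png",cv2.resize(f,None,fx=5,fy=5,interpolation=2))
E
```

```text
t 5.95 tcp [0.4912 0.0899 0.0888] head -6.39 tilt [-0. -0. -1.] F [ 0.5 -0.2 -1.9] w 0.508 g 61.7
turn tz 0.11 then shift [-0.8 -0.6  0.4] shift in present axes [-0.8 -0.6  0.4]
[ 0.01345861 -0.03265442  0.03115029]
```

View pics/b.png

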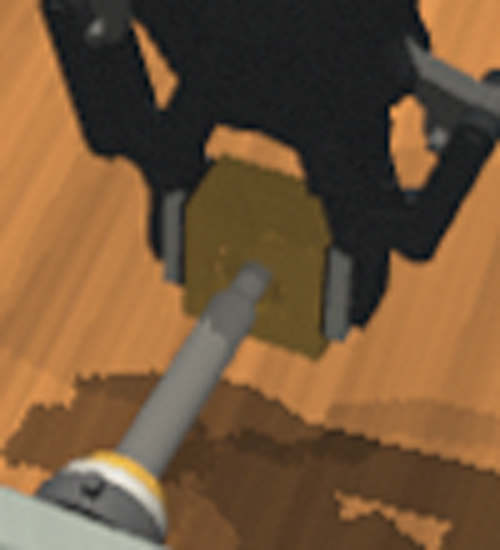

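The die is on the spigot with no side force. The bore mouth is around (255,275). I'll carry on past the cone.

>>> {"fn": "servo_tool", "kwargs": {"moves": [[[0,-0.5,0.4,0,0,0.1,40],[5,0,0,0,0,0,40],[5,0,0,0,0,0,40],[5,0,0,0,0,0,40],[5,0,0,0,0,0,40],[5,0,0,0,0,0,40],[0,0,0,0,0,0,40]]]}}

```text
time: 6.88
tool_pos: [0.4936, 0.1144, 0.0884]
tool_rot: [-0.0, 0.746, 0.666, -0.0]
contact_force: [-0.7, -0.2, -2.3]
gripper_width: 0.505
grasp_force: 61.7
```

```bash
python3 - <<'E'
from h import *
u=np.array([np.cos(np.radians(83.5)),np.sin(np.radians(83.5))])
p=np.array([.4883,.0693])+.045*u
plan([*p,.0884],-6.5)
print(manip.state()["ft_torque"])
E
```

```text
t 6.875 tcp [0.4936 0.1144 0.0884] head -6.52 tilt [-0. -0. -1.] F [-0.7 -0.2 -2.3] w 0.505 g 61.7
turn tz -0.02 then shift [-0.5 -0.1  0. ] shift in present axes [-0.5 -0.1  0. ]
[-0.01915522 -0.0013931   0.00081228]
```

>>> {"fn": "servo_tool", "kwargs": {"moves": [[[6,0,0,0,0,0,40],[6,0,0,0,0,0,40],[6,0,0,0,0,0,40],[6,0,0,0,0,0,40],[6,0,0,0,0,0,40],[3,0,0,0,0,0,40],[0,0,0,0,0,0,40]]]}}

```text
time: 7.75
tool_pos: [0.4973, 0.1471, 0.0884]
tool_rot: [0.0, 0.746, 0.666, -0.0]
contact_force: [0.3, -1.0, -2.5]
gripper_width: 0.512
grasp_force: 61.7
```

>>> {"fn": "servo_tool", "kwargs": {"moves": [[[2,0,0,0,0,0,40],[1.5,0,0,0,0,0,40],[0.5,0,0,0,0,0,40],[0,0,0,0,0,0,40]]]}}

```text
time: 8.25
tool_pos: [0.4978, 0.1508, 0.0884]
tool_rot: [0.0, 0.746, 0.666, -0.0]
contact_force: [0.4, -0.4, -2.6]
gripper_width: 0.506
grasp_force: 61.7
```

>>> {"fn": "servo_tool", "kwargs": {"moves": [[[2,0,0,0,0,0,40],[1.5,0,0,0,0,0,40],[0.5,0,0,0,0,0,40],[0,0,0,0,0,0,40]]]}}

```text
time: 8.75
tool_pos: [0.4982, 0.1549, 0.0884]
tool_rot: [0.0, 0.746, 0.666, -0.0]
contact_force: [0.3, 0.3, -2.1]
gripper_width: 0.511
grasp_force: 61.7
```

>>> {"fn": "servo_tool", "kwargs": {"moves": [[[1,0,0,0,0,0,40],[1,0,0,0,0,0,40],[0,0,0,0,0,0,40]]]}}

```text
time: 9.12
tool_pos: [0.4985, 0.1569, 0.0884]
tool_rot: [0.0, 0.746, 0.666, -0.0]
contact_force: [-0.7, -0.1, -2.1]
gripper_width: 0.508
grasp_force: 61.7
```

>>> {"fn": "servo_tool", "kwargs": {"moves": [[[1,0,0,0,0,0,40],[1,0,0,0,0,0,40],[0,0,0,0,0,0,40]]]}}

```text
time: 9.5
tool_pos: [0.4987, 0.1589, 0.0884]
tool_rot: [-0.0, 0.746, 0.666, 0.0]
contact_force: [-0.2, 0.5, -2.9]
gripper_width: 0.511
grasp_force: 61.7
```

>>> {"fn": "servo_tool", "kwargs": {"moves": [[[1,0,0,0,0,0,40],[1,0,0,0,0,0,40],[0,0,0,0,0,0,40]]]}}

```text
time: 9.88
tool_pos: [0.4989, 0.1608, 0.0884]
tool_rot: [0.0, 0.746, 0.666, -0.0]
contact_force: [-0.2, -0.9, -2.5]
gripper_width: 0.505
grasp_force: 61.7
```

>>> {"fn": "servo_tool", "kwargs": {"moves": [[[1,0,0,0,0,0,40],[1,0,0,0,0,0,40],[0,0,0,0,0,0,40]]]}}

```text
time: 10.25
tool_pos: [0.4992, 0.1628, 0.0884]
tool_rot: [0.0, 0.746, 0.666, 0.0]
contact_force: [-0.1, -0.3, -1.5]
gripper_width: 0.509
grasp_force: 61.7
```

>>> {"fn": "servo_tool", "kwargs": {"moves": [[[1,0,0,0,0,0,40],[1,0,0,0,0,0,40],[0,0,0,0,0,0,40]]]}}

```text
time: 10.62
tool_pos: [0.4994, 0.1648, 0.0884]
tool_rot: [-0.0, 0.746, 0.666, -0.0]
contact_force: [-0.8, -0.1, -2.0]
gripper_width: 0.501
grasp_force: 61.7
```

>>> {"fn": "servo_tool", "kwargs": {"moves": [[[1,0,0,0,0,0,40],[1,0,0,0,0,0,40],[0,0,0,0,0,0,40]]]}}

```text
time: 11.0
tool_pos: [0.4996, 0.1668, 0.0884]
tool_rot: [-0.0, 0.746, 0.666, -0.0]
contact_force: [-0.6, -0.1, -1.4]
gripper_width: 0.506
grasp_force: 61.7
```

>>> {"fn": "servo_tool", "kwargs": {"moves": [[[1,0,0,0,0,0,40],[0,0,0,0,0,0,40]]]}}

```text
time: 11.25
tool_pos: [0.4997, 0.1678, 0.0884]
tool_rot: [0.0, 0.746, 0.666, 0.0]
contact_force: [0.6, -0.3, -1.9]
gripper_width: 0.51
grasp_force: 61.7
```

>>> {"fn": "servo_tool", "kwargs": {"moves": [[[1,0,0,0,0,0,40],[0,0,0,0,0,0,40]]]}}

```text
time: 11.5
tool_pos: [0.4998, 0.1688, 0.0884]
tool_rot: [-0.0, 0.746, 0.666, 0.0]
contact_force: [-0.9, -0.5, -2.7]
gripper_width: 0.506
grasp_force: 61.7
```

>>> {"fn": "servo_tool", "kwargs": {"moves": [[[1,0,0,0,0,0,40],[1,0,0,0,0,0,40],[0,0,0,0,0,0,40]]]}}

```text
time: 11.88
tool_pos: [0.5001, 0.1708, 0.0884]
tool_rot: [0.0, 0.746, 0.666, 0.0]
contact_force: [-0.5, -0.7, -2.8]
gripper_width: 0.505
grasp_force: 61.7
```

>>> {"fn": "servo_tool", "kwargs": {"moves": [[[1,0,0,0,0,0,40],[1,0,0,0,0,0,40],[0,0,0,0,0,0,40]]]}}

```text
time: 12.25
tool_pos: [0.5003, 0.1728, 0.0884]
tool_rot: [0.0, 0.746, 0.666, -0.0]
contact_force: [-0.0, -0.4, -1.9]
gripper_width: 0.508
grasp_force: 61.7
```

>>> {"fn": "servo_tool", "kwargs": {"moves": [[[1,0,0,0,0,0,40],[1,0,0,0,0,0,40],[0,0,0,0,0,0,40]]]}}

```text
time: 12.62
tool_pos: [0.5005, 0.1747, 0.0884]
tool_rot: [0.0, 0.746, 0.666, -0.0]
contact_force: [0.3, -0.2, -1.9]
gripper_width: 0.505
grasp_force: 61.7
```

>>> {"fn": "servo_tool", "kwargs": {"moves": [[[1,0,0,0,0,0,40],[0,0,0,0,0,0,40]]]}}

```text
time: 12.88
tool_pos: [0.5006, 0.1757, 0.0884]
tool_rot: [0.0, 0.746, 0.666, -0.0]
contact_force: [0.6, -1.1, -2.3]
gripper_width: 0.508
grasp_force: 61.7
```

>>> {"fn": "servo_tool", "kwargs": {"moves": [[[1,0,0,0,0,0,40],[0,0,0,0,0,0,40]]]}}

```text
time: 13.12
tool_pos: [0.5007, 0.1767, 0.0884]
tool_rot: [-0.0, 0.746, 0.666, 0.0]
contact_force: [0.3, 0.1, -2.4]
gripper_width: 0.51
grasp_force: 61.7
```

>>> {"fn": "servo_tool", "kwargs": {"moves": [[[1,0,0,0,0,0,40],[0,0,0,0,0,0,40]]]}}

```text
time: 13.38
tool_pos: [0.5008, 0.1777, 0.0884]
tool_rot: [0.0, 0.746, 0.666, -0.0]
contact_force: [0.2, -0.7, -2.6]
gripper_width: 0.506
grasp_force: 61.7
```

>>> {"fn": "servo_tool", "kwargs": {"moves": [[[1,0,0,0,0,0,40],[0,0,0,0,0,0,40]]]}}

```text
time: 13.62
tool_pos: [0.501, 0.1786, 0.0884]
tool_rot: [0.0, 0.746, 0.666, -0.0]
contact_force: [0.5, -0.1, -2.6]
gripper_width: 0.513
grasp_force: 61.7
```

>>> {"fn": "servo_tool", "kwargs": {"moves": [[[1,0,0,0,0,0,40],[0,0,0,0,0,0,40]]]}}

```text
time: 13.88
tool_pos: [0.501, 0.1791, 0.0884]
tool_rot: [0.0, 0.746, 0.666, -0.001]
contact_force: [-1.3, -4.5, -0.8]
gripper_width: 0.507
grasp_force: 61.7
```

>>> {"fn": "servo_tool", "kwargs": {"moves": [[[1,0,0,0,0,0,40],[0,0,0,0,0,0,40]]]}}

```text
time: 14.12
tool_pos: [0.501, 0.1794, 0.0884]
tool_rot: [0.001, 0.746, 0.666, -0.001]
contact_force: [-1.5, -7.0, -0.2]
gripper_width: 0.508
grasp_force: 61.8
```

```bash
python3 - <<'E'
from h import *
import cv2
f=manip.grab_frame("side")["image"][310:420,280:400]
cv2.imwrite("pics/c.png",cv2.resize(f,None,fx=5,fy=5,interpolation=2))
E
```

```text
(no output)
```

View pics/c.png

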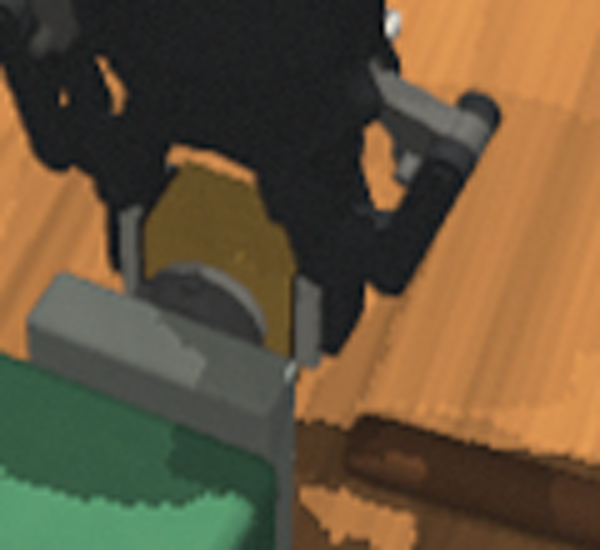

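The die is against the collar (−7 N axial) and the ring is hidden behind its face at about (215,290). I'll ease off, release, and move to the spacer.

>>> {"fn": "servo_tool", "kwargs": {"moves": [[[-1,0,0,0,0,0,40],[0,0,0,0,0,0,70],[0,0,0,0,0,0,70],[0,0,0,0,0,0,70],[0,0,-40,0,0,0,70],[0,0,-50,0,0,0,70],[-50,25,-10,0,0,0,70],[-55,25,0,0,0,0,70],[-55,25,0,0,0,0,70],[-55,25,0,0,0,0,70],[-55,25,0,0,0,0,70],[-55,25,0,0,0,10.5,70]]]}}

```text
time: 15.68
tool_pos: [0.6136, -0.1622, 0.1887]
tool_rot: [0.0, 0.806, 0.592, 0.0]
contact_force: [0.5, 0.9, 0.5]
gripper_width: 0.818
grasp_force: 0.0
```

```bash
python3 - <<'E'
from h import *
import cv2
plan([.617,-.1717,.021],-17)
o=np.zeros((480,800,3),np.uint8)
f=manip.grab_frame("side")["image"][290:410,290:390]; o[:480,:400]=cv2.resize(f,None,fx=4,fy=4,interpolation=2)
f=manip.grab_frame("top")["image"][210:310,180:280]; o[:400,400:800]=cv2.resize(f,None,fx=4,fy=4,interpolation=2)
cv2.imwrite("pics/d.png",o)
E
```

```text
t 15.675 tcp [ 0.6136 -0.1622  0.1887] head -17.35 tilt [ 1.e-03  3.e-04 -1.e+00] F [0.5 0.9 0.5] w 0.818 g 0.0
turn tz -0.35 then shift [ -8.1   6.  167.7] shift in present axes [ -8.2   5.9 167.7]
```

View pics/d.png

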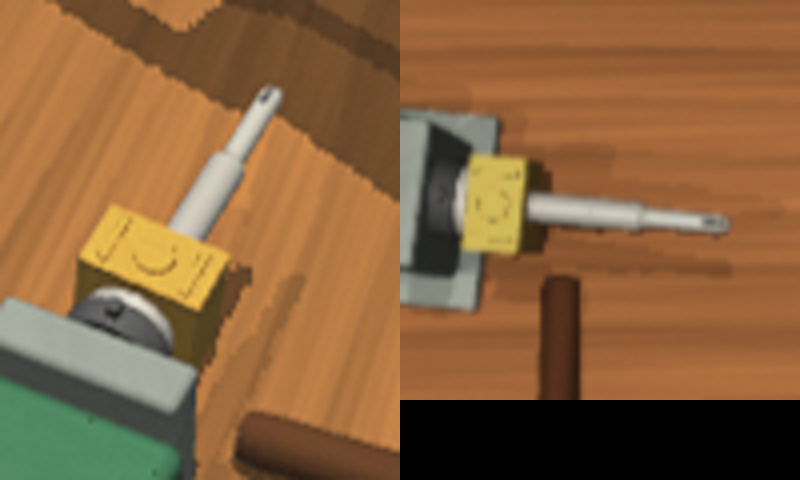

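The die is on the rod against the collar with the ring hidden. Its face is at top-crop (530,205). Next I'll grasp the spacer.

>>> {"fn": "servo_tool", "kwargs": {"moves": [[[-8,6,50,0,0,0,70],[0,0,50,0,0,0,70],[0,0,45,0,0,0,70],[0,0,22,0,0,0,70],[0,0,0,0,0,0,70],[0,0,0,0,0,0,32],[0,0,0,0,0,0,32],[0,0,0,0,0,0,32],[0,0,0,0,0,0,32]]]}}

```text
time: 16.9
tool_pos: [0.6187, -0.1706, 0.0246]
tool_rot: [0.002, 0.804, 0.594, 0.002]
contact_force: [0.6, 0.8, 6.0]
gripper_width: 0.407
grasp_force: 61.8
```

```bash
python3 - <<'E'
from h import *
plan([.617,-.1717,.021],-17)
E
```

```text
t 16.9 tcp [ 0.6187 -0.1706  0.0246] head -17.06 tilt [ 0.0053 -0.0019 -1.    ] F [0.6 0.8 6. ] w 0.407 g 61.8
turn tz -0.06 then shift [-1.6 -1.3  3.6] shift in present axes [-1.6 -1.3  3.6]
```

>>> {"fn": "servo_tool", "kwargs": {"moves": [[[0,0,-20,0,0,0,32],[0,0,-45,0,0,0,32],[20,-28,-10,0,0,0,32],[22,-31,0,0,0,0,32],[22,-31,0,0,0,0,32],[22,-31,0,0,0,0,32],[22,-31,0,0,0,0,32],[20,-30,0,0,0,-5,32],[0,0,0,0,0,-5.5,32],[0,0,0,0,0,0,32],[0,0,0,0,0,0,32]]]}}

```text
time: 18.27
tool_pos: [0.4799, 0.0058, 0.0967]
tool_rot: [0.0, 0.747, 0.665, 0.0]
contact_force: [0.6, -0.1, -3.4]
gripper_width: 0.412
grasp_force: 60.9
```

```bash
python3 - <<'E'
from h import *
plan([.4809,.0047,.0966],-6.5)
E
```

```text
t 18.275 tcp [0.4799 0.0058 0.0967] head -6.65 tilt [ 1.e-04 -0.e+00 -1.e+00] F [ 0.6 -0.1 -3.4] w 0.412 g 60.9
turn tz -0.15 then shift [-1.   1.1  0.1] shift in present axes [-1.   1.1  0.1]
```

>>> {"fn": "servo_tool", "kwargs": {"moves": [[[0,1.1,0,0,0,-0.15,32],[10,0,0,0,0,0,32],[10,0,0,0,0,0,32],[10,0,0,0,0,0,32],[10,0,0,0,0,0,32],[8,0,0,0,0,0,32],[8,0,0,0,0,0,32],[8,0,0,0,0,0,32],[0,0,0,0,0,0,32]]]}}

```text
time: 19.4
tool_pos: [0.4882, 0.0699, 0.0964]
tool_rot: [0.0, 0.745, 0.667, -0.0]
contact_force: [-0.4, 0.1, -3.9]
gripper_width: 0.407
grasp_force: 60.9
```

```bash
python3 - <<'E'
from h import *
plan([.4883,.0693,.0966],-6.5); print(manip.state()["ft_torque"])
E
```

```text
t 19.4 tcp [0.4882 0.0699 0.0964] head -6.36 tilt [-1.e-04 -1.e-04 -1.e+00] F [-0.4  0.1 -3.9] w 0.407 g 60.9
turn tz 0.14 then shift [-0.6  0.2 -0.2] shift in present axes [-0.6  0.2 -0.2]
[ 0.04468298 -0.00977313 -0.02020597]
```

>>> {"fn": "servo_tool", "kwargs": {"moves": [[[4,0.2,-0.2,0,0,0.1,32],[5,0,0,0,0,0,32],[5,0,0,0,0,0,32],[5,0,0,0,0,0,32],[5,0,0,0,0,0,32],[0,0,0,0,0,0,32]]]}}

```text
time: 20.15
tool_pos: [0.4911, 0.0937, 0.0966]
tool_rot: [0.0, 0.746, 0.666, 0.0]
contact_force: [-0.3, 0.3, -2.7]
gripper_width: 0.408
grasp_force: 60.9
```

>>> {"fn": "servo_tool", "kwargs": {"moves": [[[5,0,0,0,0,0,32],[6,0,0,0,0,0,32],[6,0,0,0,0,0,32],[6,0,0,0,0,0,32],[6,0,0,0,0,0,32],[6,0,0,0,0,0,32],[0,0,0,0,0,0,32]]]}}

```text
time: 21.02
tool_pos: [0.4951, 0.1285, 0.0966]
tool_rot: [0.0, 0.746, 0.666, 0.0]
contact_force: [-0.0, -0.1, -2.9]
gripper_width: 0.411
grasp_force: 60.9
```

```bash
python3 - <<'E'
from h import *
plan([.4952,.1299,.0966],-6.5); print(manip.state()["ft_torque"])
E
```

```text
t 21.025 tcp [0.4951 0.1285 0.0966] head -6.47 tilt [ 2.e-04  1.e-04 -1.e+00] F [-0.  -0.1 -2.9] w 0.411 g 60.9
turn tz 0.03 then shift [ 1.4 -0.1  0. ] shift in present axes [ 1.4 -0.1  0. ]
[-0.01954449 -0.0153555   0.00869795]
```

>>> {"fn": "servo_tool", "kwargs": {"moves": [[[1,0,0,0,0,0,32],[1,0,0,0,0,0,32],[1,0,0,0,0,0,32],[0,0,0,0,0,0,32]]]}}

```text
time: 21.52
tool_pos: [0.4954, 0.1311, 0.0966]
tool_rot: [-0.0, 0.746, 0.666, 0.0]
contact_force: [-0.8, -0.3, -3.3]
gripper_width: 0.414
grasp_force: 60.9
```

>>> {"fn": "servo_tool", "kwargs": {"moves": [[[1,0,0,0,0,0,32],[1,0,0,0,0,0,32],[0,0,0,0,0,0,32]]]}}

```text
time: 21.9
tool_pos: [0.4957, 0.1331, 0.0966]
tool_rot: [-0.0, 0.746, 0.666, 0.0]
contact_force: [1.2, 0.2, -3.5]
gripper_width: 0.41
grasp_force: 60.9
```

>>> {"fn": "servo_tool", "kwargs": {"moves": [[[1,0,0,0,0,0,32],[0,0,0,0,0,0,32]]]}}

```text
time: 22.15
tool_pos: [0.4957, 0.134, 0.0966]
tool_rot: [0.0, 0.746, 0.666, -0.0]
contact_force: [0.4, -0.5, -3.3]
gripper_width: 0.407
grasp_force: 60.9
```

>>> {"fn": "servo_tool", "kwargs": {"moves": [[[1,0,0,0,0,0,32],[0,0,0,0,0,0,32]]]}}

```text
time: 22.4
tool_pos: [0.4958, 0.1348, 0.0966]
tool_rot: [0.0, 0.746, 0.666, -0.0]
contact_force: [0.8, -2.2, -3.4]
gripper_width: 0.408
grasp_force: 60.9
```

>>> {"fn": "servo_tool", "kwargs": {"moves": [[[1,0,0,0,0,0,32],[0,0,0,0,0,0,32]]]}}

```text
time: 22.65
tool_pos: [0.4959, 0.1353, 0.0966]
tool_rot: [0.0, 0.746, 0.666, -0.001]
contact_force: [-1.0, -4.9, -1.5]
gripper_width: 0.407
grasp_force: 61.1
```

>>> {"fn": "servo_tool", "kwargs": {"moves": [[[1,0,0,0,0,0,32],[0,0,0,0,0,0,32]]]}}

```text
time: 22.9
tool_pos: [0.4959, 0.1356, 0.0967]
tool_rot: [0.001, 0.746, 0.666, -0.001]
contact_force: [-0.7, -8.0, -0.7]
gripper_width: 0.41
grasp_force: 61.2
```

>>> {"fn": "servo_tool", "kwargs": {"moves": [[[-1.3,0,0,0,0,0,32],[0,0,0,0,0,0,65],[0,0,0,0,0,0,65],[0,0,0,0,0,0,65],[0,0,-40,0,0,0,65],[-20,0,-50,0,0,0,65],[-60,-3,0,0,0,0,65],[-60,-3,0,0,0,0,65],[-60,-3,0,0,0,0,65],[-60,-3,0,0,0,0,65],[-60,-3,0,0,0,0,65],[-60,-3,0,0,0,2,65]]]}}

```text
time: 24.4
tool_pos: [0.4347, -0.2416, 0.1871]
tool_rot: [0.001, 0.758, 0.652, 0.0]
contact_force: [1.5, -0.3, 0.7]
gripper_width: 0.76
grasp_force: 0.0
```

```bash
python3 - <<'E'
from h import *
import cv2
plan([.4305,-.266,.0215],-8.5)
o=np.zeros((480,800,3),np.uint8)
f=manip.grab_frame("side")["image"][290:410,290:390]; o[:480,:400]=cv2.resize(f,None,fx=4,fy=4,interpolation=2)
f=manip.grab_frame("top")["image"][210:310,180:280]; o[:400,400:800]=cv2.resize(f,None,fx=4,fy=4,interpolation=2)
cv2.imwrite("pics/e.png",o)
E
```

```text
t 24.4 tcp [ 0.4347 -0.2416  0.1871] head -8.56 tilt [ 1.5e-03 -4.0e-04 -1.0e+00] F [ 1.5 -0.3  0.7] w 0.76 g 0.0
turn tz -0.06 then shift [-24.7  -0.5 165.6] shift in present axes [-24.7  -0.7 165.6]
```

View pics/e.png

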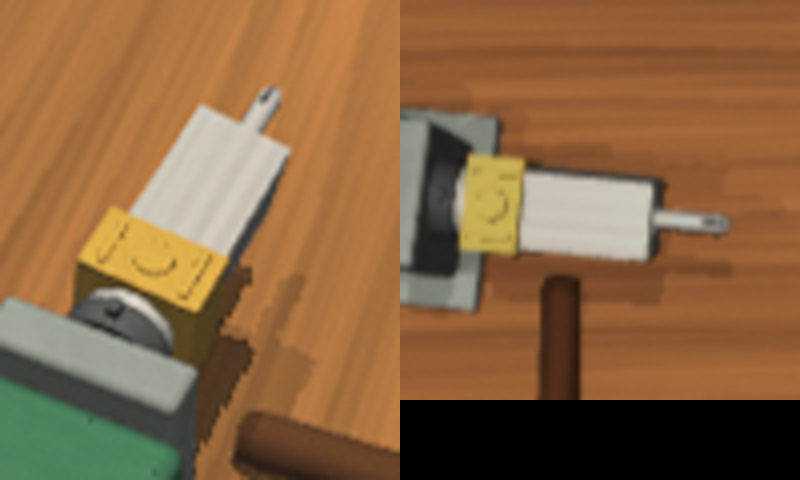

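Die and spacer are both on, tight and straight, with the spigot bare from top-crop (660,220) to (727,224). Now the cap.

>>> {"fn": "servo_tool", "kwargs": {"moves": [[[-24.5,-0.5,50,0,0,0,65],[0,0,50,0,0,0,65],[0,0,45,0,0,0,65],[0,0,20,0,0,0,65],[0,0,0,0,0,0,65],[0,0,0,0,0,0,28],[0,0,0,0,0,0,28],[0,0,0,0,0,0,28],[0,0,0,0,0,0,28]]]}}

```text
time: 25.62
tool_pos: [0.4323, -0.2649, 0.0237]
tool_rot: [0.002, 0.758, 0.653, 0.0]
contact_force: [-0.3, 1.0, 6.6]
gripper_width: 0.36
grasp_force: 61.3
```

```bash
python3 - <<'E'
from h import *
plan([.4305,-.266,.0215],-8.5)
E
```

```text
t 25.625 tcp [ 0.4323 -0.2649  0.0237] head -8.51 tilt [ 0.0031 -0.0021 -1.    ] F [-0.3  1.   6.6] w 0.36 g 61.3
turn tz -0.01 then shift [-1.4 -1.6  2.2] shift in present axes [-1.4 -1.6  2.2]
```

>>> {"fn": "servo_tool", "kwargs": {"moves": [[[0,0,-20,0,0,0,28],[0,0,-46,0,0,0,28],[35,1,-10,0,0,-2,28],[40,0,0,0,0,0,28],[40,0,0,0,0,0,28],[40,0,0,0,0,0,28],[40,0,0,0,0,0,28],[40,0,0,0,0,0,28],[38,0,0,0,0,0,28],[0,0,0,0,0,0,28],[0,0,0,0,0,0,28]]]}}

```text
time: 27.0
tool_pos: [0.4638, 0.0067, 0.0976]
tool_rot: [0.0, 0.746, 0.666, -0.0]
contact_force: [0.2, -0.0, -1.1]
gripper_width: 0.362
grasp_force: 60.6
```

```bash
python3 - <<'E'
from h import *
plan([.4809,.0047,.0977],-6.5)
E
```

```text
t 27.0 tcp [0.4638 0.0067 0.0976] head -6.49 tilt [-1.e-04 -5.e-04 -1.e+00] F [ 0.2 -0.  -1.1] w 0.362 g 60.6
turn tz 0.01 then shift [-0.1 17.2 -0.1] shift in present axes [-0.1 17.2 -0.1]
```

>>> {"fn": "servo_tool", "kwargs": {"moves": [[[0,17.2,0,0,0,0,28],[10,0,0,0,0,0,28],[10,0,0,0,0,0,28],[10,0,0,0,0,0,28],[6,0,0,0,0,0,28],[0,0,0,0,0,0,28],[0,0,0,0,0,0,28]]]}}

```text
time: 27.88
tool_pos: [0.4851, 0.0408, 0.0976]
tool_rot: [0.0, 0.746, 0.666, -0.0]
contact_force: [-0.0, 0.4, -0.5]
gripper_width: 0.362
grasp_force: 60.5
```

```bash
python3 - <<'E'
from h import *
u=np.array([np.cos(np.radians(83.5)),np.sin(np.radians(83.5))])
p=np.array([.4883,.0693])-.029*u
plan([*p,.0977],-6.5)
E
```

```text
t 27.875 tcp [0.4851 0.0408 0.0976] head -6.5 tilt [-1.e-04 -1.e-04 -1.e+00] F [-0.   0.4 -0.5] w 0.362 g 60.5
turn tz 0.0 then shift [-0.3 -0.  -0.1] shift in present axes [-0.3 -0.  -0.1]
```

>>> {"fn": "servo_tool", "kwargs": {"moves": [[[1.5,0,0,0,0,0,28],[1.5,0,0,0,0,0,28],[1,0,0,0,0,0,28],[0,0,0,0,0,0,28]]]}}

```text
time: 28.38
tool_pos: [0.4856, 0.0448, 0.0976]
tool_rot: [0.0, 0.746, 0.666, -0.0]
contact_force: [-0.1, -0.1, -1.5]
gripper_width: 0.361
grasp_force: 60.5
```

>>> {"fn": "servo_tool", "kwargs": {"moves": [[[1,0,0,0,0,0,28],[1,0,0,0,0,0,28],[0,0,0,0,0,0,28]]]}}

```text
time: 28.75
tool_pos: [0.4859, 0.0468, 0.0976]
tool_rot: [0.0, 0.746, 0.666, -0.0]
contact_force: [-0.4, 0.2, -1.2]
gripper_width: 0.36
grasp_force: 60.5
```

>>> {"fn": "servo_tool", "kwargs": {"moves": [[[1,0,0,0,0,0,28],[1,0,0,0,0,0,28],[0,0,0,0,0,0,28]]]}}

```text
time: 29.12
tool_pos: [0.4861, 0.0488, 0.0976]
tool_rot: [0.0, 0.746, 0.666, 0.0]
contact_force: [-0.7, 0.8, -1.6]
gripper_width: 0.361
grasp_force: 60.5
```

>>> {"fn": "servo_tool", "kwargs": {"moves": [[[1,0,0,0,0,0,28],[1,0,0,0,0,0,28],[0,0,0,0,0,0,28]]]}}

```text
time: 29.5
tool_pos: [0.4863, 0.0508, 0.0976]
tool_rot: [0.0, 0.746, 0.666, 0.0]
contact_force: [-0.3, -0.6, -1.8]
gripper_width: 0.359
grasp_force: 60.5
```

>>> {"fn": "servo_tool", "kwargs": {"moves": [[[1,0,0,0,0,0,28],[1,0,0,0,0,0,28],[0,0,0,0,0,0,28]]]}}

```text
time: 29.88
tool_pos: [0.4868, 0.0528, 0.0978]
tool_rot: [0.0, 0.746, 0.666, 0.0]
contact_force: [1.2, -0.6, -0.6]
gripper_width: 0.36
grasp_force: 60.5
```

>>> {"fn": "servo_tool", "kwargs": {"moves": [[[1,0,0,0,0,0,28],[1,0,0,0,0,0,28],[0,0,0,0,0,0,28]]]}}

```text
time: 30.25
tool_pos: [0.487, 0.0547, 0.0978]
tool_rot: [0.0, 0.746, 0.666, 0.0]
contact_force: [1.6, -1.0, -1.4]
gripper_width: 0.358
grasp_force: 60.5
```

>>> {"fn": "servo_tool", "kwargs": {"moves": [[[1,0,0,0,0,0,28],[1,0,0,0,0,0,28],[0,0,0,0,0,0,28]]]}}

```text
time: 30.62
tool_pos: [0.4873, 0.0565, 0.0979]
tool_rot: [0.0, 0.746, 0.666, 0.0]
contact_force: [2.3, -3.6, -0.5]
gripper_width: 0.357
grasp_force: 60.6
```

>>> {"fn": "servo_tool", "kwargs": {"moves": [[[0,0.5,-0.2,0,0,0,28],[1,0,0,0,0,0,28],[0,0,0,0,0,0,28]]]}}

```text
time: 31.0
tool_pos: [0.4875, 0.0576, 0.0979]
tool_rot: [-0.0, 0.746, 0.666, -0.0]
contact_force: [1.0, -4.6, 0.7]
gripper_width: 0.36
grasp_force: 60.7
```

>>> {"fn": "servo_tool", "kwargs": {"moves": [[[1,0,0,0,0,0,28],[1,0,0,0,0,0,28],[0,0,0,0,0,0,28]]]}}

```text
time: 31.38
tool_pos: [0.4878, 0.0602, 0.0979]
tool_rot: [-0.0, 0.746, 0.666, 0.0]
contact_force: [0.4, -0.6, 2.5]
gripper_width: 0.366
grasp_force: 60.7
```

```bash
python3 - <<'E'
from h import *
plan([.4883,.0693,.0977],-6.5); print(manip.state()["ft_torque"])
E
```

```text
t 31.375 tcp [0.4878 0.0602 0.0979] head -6.5 tilt [ 1.e-04  1.e-03 -1.e+00] F [ 0.4 -0.6  2.5] w 0.366 g 60.7
turn tz 0.0 then shift [ 9.1 -0.6  0.2] shift in present axes [ 9.1 -0.6  0.2]
[-0.00352344 -0.20973957 -0.01148666]
```

>>> {"fn": "servo_tool", "kwargs": {"moves": [[[1,0,0,0,0,0,28],[1,0,0,0,0,0,28],[1,0,0,0,0,0,28],[1,0,0,0,0,0,28],[0,0,0,0,0,0,28]]]}}

```text
time: 32.0
tool_pos: [0.4883, 0.0639, 0.0978]
tool_rot: [-0.0, 0.746, 0.666, 0.0]
contact_force: [0.6, -1.3, 1.5]
gripper_width: 0.359
grasp_force: 60.7
```

>>> {"fn": "servo_tool", "kwargs": {"moves": [[[1,0,0,0,0,0,28],[1,0,0,0,0,0,28],[1,0,0,0,0,0,28],[1,0,0,0,0,0,28],[0,0,0,0,0,0,28]]]}}

```text
time: 32.62
tool_pos: [0.4888, 0.0678, 0.0978]
tool_rot: [-0.0, 0.746, 0.666, 0.0]
contact_force: [0.5, -0.9, 1.5]
gripper_width: 0.362
grasp_force: 60.7
```

>>> {"fn": "servo_tool", "kwargs": {"moves": [[[1,0,0,0,0,0,28],[1,0,0,0,0,0,28],[1,0,0,0,0,0,28],[1,0,0,0,0,0,28],[0,0,0,0,0,0,28]]]}}

```text
time: 33.25
tool_pos: [0.4892, 0.0718, 0.0978]
tool_rot: [-0.0, 0.746, 0.666, 0.0]
contact_force: [1.4, -1.4, 1.9]
gripper_width: 0.36
grasp_force: 60.7
```

>>> {"fn": "servo_tool", "kwargs": {"moves": [[[1,0.1,0,0,0,0,28],[1,0,0,0,0,0,28],[1,0,0,0,0,0,28],[1,0,0,0,0,0,28],[1,0,0,0,0,0,28],[0,0,0,0,0,0,28]]]}}

```text
time: 34.0
tool_pos: [0.4898, 0.0768, 0.0978]
tool_rot: [-0.0, 0.746, 0.666, 0.0]
contact_force: [0.4, -0.3, 1.4]
gripper_width: 0.362
grasp_force: 60.8
```

>>> {"fn": "servo_tool", "kwargs": {"moves": [[[1,0,0,0,0,0,28],[1,0,0,0,0,0,28],[0,0,0,0,0,0,28]]]}}

```text
time: 34.38
tool_pos: [0.4901, 0.0787, 0.0978]
tool_rot: [-0.0, 0.746, 0.666, 0.0]
contact_force: [0.4, -1.0, 1.8]
gripper_width: 0.361
grasp_force: 60.8
```

>>> {"fn": "servo_tool", "kwargs": {"moves": [[[1,0,0,0,0,0,28],[0,0,0,0,0,0,28]]]}}

```text
time: 34.62
tool_pos: [0.4902, 0.0796, 0.0978]
tool_rot: [-0.0, 0.746, 0.666, 0.0]
contact_force: [1.4, -0.8, 2.2]
gripper_width: 0.359
grasp_force: 60.8
```

>>> {"fn": "servo_tool", "kwargs": {"moves": [[[1,0,0,0,0,0,28],[0,0,0,0,0,0,28]]]}}

```text
time: 34.88
tool_pos: [0.4903, 0.0806, 0.0978]
tool_rot: [-0.0, 0.746, 0.666, 0.0]
contact_force: [0.5, -0.9, 2.0]
gripper_width: 0.361
grasp_force: 60.8
```

>>> {"fn": "servo_tool", "kwargs": {"moves": [[[1,0,0,0,0,0,28],[0,0,0,0,0,0,28]]]}}

```text
time: 35.12
tool_pos: [0.4904, 0.0816, 0.0978]
tool_rot: [-0.0, 0.746, 0.666, 0.0]
contact_force: [1.1, -0.8, 2.4]
gripper_width: 0.362
grasp_force: 60.8
```

>>> {"fn": "servo_tool", "kwargs": {"moves": [[[1,0,0,0,0,0,28],[0,0,0,0,0,0,28]]]}}

```text
time: 35.38
tool_pos: [0.4905, 0.0826, 0.0978]
tool_rot: [-0.0, 0.746, 0.666, 0.0]
contact_force: [0.4, -0.4, 1.2]
gripper_width: 0.361
grasp_force: 60.8
```

>>> {"fn": "servo_tool", "kwargs": {"moves": [[[1,0,0,0,0,0,28],[0,0,0,0,0,0,28]]]}}

```text
time: 35.62
tool_pos: [0.4906, 0.083, 0.0979]
tool_rot: [0.0, 0.746, 0.666, -0.001]
contact_force: [-0.9, -4.6, 3.0]
gripper_width: 0.359
grasp_force: 60.9
```

>>> {"fn": "servo_tool", "kwargs": {"moves": [[[1,0,0,0,0,0,28],[0,0,0,0,0,0,28]]]}}

```text
time: 35.88
tool_pos: [0.4906, 0.0832, 0.0978]
tool_rot: [0.001, 0.746, 0.666, -0.001]
contact_force: [-1.9, -8.8, 3.0]
gripper_width: 0.36
grasp_force: 61.0
```

>>> {"fn": "servo_tool", "kwargs": {"moves": [[[1,0,0,0,0,0,28],[0,0,0,0,0,0,28],[0,0,0,0,0,0,28]]]}}

```text
time: 36.25
tool_pos: [0.4907, 0.0834, 0.0979]
tool_rot: [0.001, 0.746, 0.666, -0.002]
contact_force: [-1.9, -10.9, 3.4]
gripper_width: 0.36
grasp_force: 61.0
```

The cap seated at 0.083 with about 11 N axial. I'll ease to a light push, release, retreat and look.

>>> {"fn": "servo_tool", "kwargs": {"moves": [[[-0.8,0,0,0,0,0,28],[0,0,0,0,0,0,36],[0,0,0,0,0,0,50],[0,0,0,0,0,0,60],[0,0,0,0,0,0,60],[0,0,-25,0,0,0,60],[0,0,-50,0,0,0,60],[-50,0,-25,0,0,0,60],[-60,0,0,0,0,0,60],[-60,0,0,0,0,0,60],[-60,0,0,0,0,0,60],[0,0,0,0,0,0,60]]]}}

```text
time: 37.75
tool_pos: [0.4641, -0.1471, 0.198]
tool_rot: [0.0, 0.748, 0.664, -0.0]
contact_force: [0.0, 0.7, 0.3]
gripper_width: 0.701
grasp_force: 0.0
```

```bash
python3 - <<'E'
from h import *
import cv2
plan([.49,-.1,.2],-6.5)
o=np.zeros((600,800,3),np.uint8)
f=manip.grab_frame("side")["image"][290:410,300:380]; o[:600,:400]=cv2.resize(f,None,fx=5,fy=5,interpolation=2)
f=manip.grab_frame("top")["image"][220:300,195:275]; o[:400,400:800]=cv2.resize(f,None,fx=5,fy=5,interpolation=2)
cv2.imwrite("pics/f.png",o)
E
```

```text
t 37.75 tcp [ 0.4641 -0.1471  0.198 ] head -6.86 tilt [ 2.e-04 -5.e-04 -1.e+00] F [0.  0.7 0.3] w 0.701 g 0.0
turn tz -0.36 then shift [49.7 20.4 -2. ] shift in present axes [49.8 20.1 -2. ]
```

View pics/f.png

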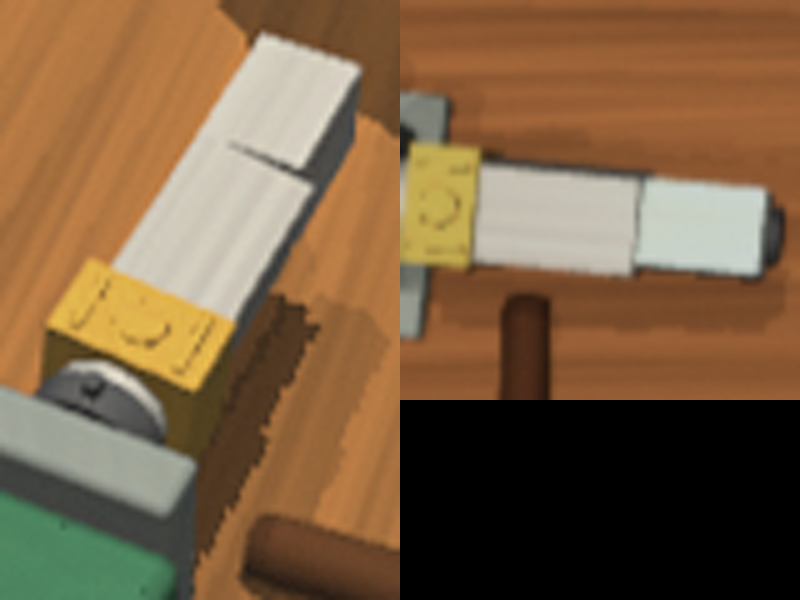

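The order is right and the stack looks straight. There is a faint dark line at the spacer/cap joint, side-crop (230,143) to (305,168), which may be a step or a sliver of gap. I'll give the knob a gentle axial push with closed fingers to make sure.

>>> {"fn": "servo_tool", "kwargs": {"moves": [[[50,-1.5,0,0,0,-0.4,0],[50,0,0,0,0,0,0],[50,0,0,0,0,0,0],[7,0,30,0,0,0,0],[0,0,40,0,0,0,0],[0,0,36,0,0,0,0],[0,0,0,0,0,0,0],[0,0,0,0,0,0,0]]]}}

```text
time: 38.85
tool_pos: [0.4811, 0.0132, 0.0932]
tool_rot: [0.001, 0.743, 0.669, 0.001]
contact_force: [1.2, -0.3, 0.5]
gripper_width: 0.002
grasp_force: 0.0
```

```bash
python3 - <<'E'
from h import *
plan([.4815,.0097,.092],-6.5)
E
```

```text
t 38.85 tcp [0.4811 0.0132 0.0932] head -6.02 tilt [ 1.9e-03 -1.0e-04 -1.0e+00] F [ 1.2 -0.3  0.5] w 0.002 g 0.0
turn tz 0.48 then shift [-3.4  0.8  1.2] shift in present axes [-3.4  0.8  1.2]
```

>>> {"fn": "servo_tool", "kwargs": {"moves": [[[5,0.8,1,0,0,0.5,0],[5,0,0,0,0,0,0],[5,0,0,0,0,0,0],[4,0,0,0,0,0,0],[3,0,0,0,0,0,0],[0,0,0,0,0,0,0]]]}}

```text
time: 39.6
tool_pos: [0.4835, 0.0343, 0.0907]
tool_rot: [-0.0, 0.747, 0.665, -0.0]
contact_force: [-0.0, -0.3, -0.1]
gripper_width: -0.001
grasp_force: 0.0
```

>>> {"fn": "servo_tool", "kwargs": {"moves": [[[1,0,0,0,0,0,0],[1,0,0,0,0,0,0],[1,0,0,0,0,0,0],[0,0,0,0,0,0,0]]]}}

```text
time: 40.1
tool_pos: [0.4839, 0.0371, 0.0908]
tool_rot: [-0.0, 0.747, 0.665, -0.0]
contact_force: [0.2, 0.4, 0.4]
gripper_width: -0.003
grasp_force: 0.0
```

>>> {"fn": "servo_tool", "kwargs": {"moves": [[[1,0,0,0,0,0,0],[1,0,0,0,0,0,0],[0,0,0,0,0,0,0]]]}}

```text
time: 40.48
tool_pos: [0.4841, 0.0392, 0.0908]
tool_rot: [-0.0, 0.747, 0.665, 0.0]
contact_force: [0.2, -0.7, 0.3]
gripper_width: 0.0
grasp_force: 0.0
```

>>> {"fn": "servo_tool", "kwargs": {"moves": [[[1,0,0,0,0,0,0],[1,0,0,0,0,0,0],[0,0,0,0,0,0,0]]]}}

```text
time: 40.85
tool_pos: [0.4843, 0.041, 0.0908]
tool_rot: [0.0, 0.747, 0.665, -0.0]
contact_force: [0.1, -1.1, -1.8]
gripper_width: 0.002
grasp_force: 0.6
```

>>> {"fn": "servo_tool", "kwargs": {"moves": [[[1,0,0,0,0,0,0],[0,0,0,0,0,0,0]]]}}

```text
time: 41.1
tool_pos: [0.4844, 0.0416, 0.0908]
tool_rot: [0.0, 0.747, 0.665, -0.0]
contact_force: [-0.4, -4.4, -0.5]
gripper_width: -0.001
grasp_force: 2.1
```

>>> {"fn": "servo_tool", "kwargs": {"moves": [[[1,0,0,0,0,0,0],[0,0,0,0,0,0,0]]]}}

```text
time: 41.35
tool_pos: [0.4844, 0.0418, 0.0908]
tool_rot: [0.001, 0.747, 0.665, -0.001]
contact_force: [-0.5, -7.8, -0.0]
gripper_width: 0.0
grasp_force: 3.9
```

>>> {"fn": "servo_tool", "kwargs": {"moves": [[[1,0,0,0,0,0,0],[0,0,0,0,0,0,0]]]}}

```text
time: 41.6
tool_pos: [0.4845, 0.042, 0.0908]
tool_rot: [0.002, 0.747, 0.665, -0.002]
contact_force: [-1.8, -10.5, 1.0]
gripper_width: -0.0
grasp_force: 5.4
```

>>> {"fn": "servo_tool", "kwargs": {"moves": [[[-3,0,0,0,0,0,0],[-20,0,0,0,0,0,0],[-40,0,0,0,0,0,0],[-20,0,-40,0,0,0,0],[0,0,-40,0,0,0,0],[0,0,0,0,0,0,0],[0,0,0,0,0,0,0]]]}}

```text
time: 42.48
tool_pos: [0.4749, -0.0379, 0.1702]
tool_rot: [-0.0, 0.747, 0.665, 0.0]
contact_force: [-0.3, 0.7, -0.9]
gripper_width: 0.0
grasp_force: 0.0
```

```bash
python3 - <<'E'
from h import *
import cv2
a=cv2.imread("pics/f.png")[:600,:400]
f=cv2.resize(manip.grab_frame("side")["image"][290:410,300:380],None,fx=5,fy=5,interpolation=2)
g=lambda i:cv2.cvtColor(i,6).astype(int)
for im in (a,f): # darkness along cap/spacer joint
    print([int(g(im)[y-15:y+16,x].min()) for x,y in ((215,135),(240,147),(265,155),(290,163),(300,167))])
d=np.abs(g(a)-g(f)); d[:60]=0; print("changed px",(d>40).sum()/25)
print(manip.job_done())
E
```

```text
[202, 169, 121, 98, 65]
[208, 206, 138, 118, 76]
changed px 814.56
the job is handed in; nothing more can be done
None
```

The die, then the spacer, then the cap are on the arbor, with the cap past the catch and released, and I handed the job in at about 42 s. The last push (about 10.5 N on the knob) met firm resistance at once. A faint dark line at the spacer/cap joint got lighter but did not vanish, so I can't fully rule out a hairline gap there.

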